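# Close up the blue coin box

## Robot

A 6-joint arm with a two-finger parallel gripper is mounted at the origin on the work surface. World frame = base frame: x ahead of the robot, y to its left, z up, the work surface at z = 0. Lengths are in m, angles in rad, forces in N, time in s.
With the tool pointing down it reaches from about 0.375 to 0.975 m from the base axis. Payload 3.8 kg.
Tool frame: the origin (TCP) lies midway between the tips of the shut fingers; the grasp point (between the pads) lies 19 mm behind it; x points along the fingers, y is the direction in which the jaws open and shut, and the axes are right-handed (so a half turn about x gives the same grasp; the last joint's range is limited). The gripper opens to 88 mm and grips with 3 to 60 N. Pads are 18 mm wide; open, the fingers measure 123 mm over their backs; the gripper's body (75 mm by 187 mm) begins 45 mm behind the grasp point.
Start: joints at [-1.299, 0.264, 1.604, -0, 1.274, -0.037], TCP at [0.205, -0.643, 0.239] pointing down, gripper open.
Joint ranges: [-2.63, 2.63], [-0.94, 2.18], [0.31, 2.57], [-1.31, 4.45], [0, 2.66], [-2.55, 2.55]. Speed limits (rad/s): [2.57, 2.57, 3.14, 3.14, 3.14, 3.14].

## Interface

Orientations are given as a rotation vector (axis times angle).
In Python, from cell import manip, inverse_kinematics, cams, order gives the robot as it stands. Calls block until the motion is done:
- manip.move_pose(position, orientation): joint-space move of the TCP to a pose.
- manip.move_linear(position, rate=0.15, rot=None): straight line of the TCP; rot=None keeps the orientation; rate is the mean speed in m/s.
- manip.set_joints(angles): joint-space move.
- manip.set_gripper(opening, force=None): finger opening in m; force is the grip in N (None keeps the last); returns when the fingers have stopped.
- manip.dwell(seconds).
- inverse_kinematics(position, orientation): joint angles nearest the present ones, or None.
- manip.state(): the state.
- cams.capture(name): name is "scene" or "top" or "wrist"; returns a dict with "image" (400x640x3 uint8, blue, green, red), "z_map" (400x640 float32, m along the optical axis (not along the pixel's ray), 0 where there is no reading), "intrinsics" (3x3 intrinsics, pixels), "position" and "orientation" of the camera in the world; the wrist camera has in their place "T_tool_cam" (4x4, takes a point from camera to tool coordinates, whose origin is the TCP and whose axes are the tool frame's). Camera axes: x right, y down, z forward; pixel columns grow to the right and rows downward; lengths in m; the calibration is good to about 2 mm. A picture is of the moment at which its call begins: read the wrist's pose just before it.
A pose or a line that the arm cannot do raises manip.IKError and nothing moves.
- order.close_job(): hands the job in, once; it reports no verdict.
The state is a dict: "clock": time; "joint_pos": joint angles; "joint_velocities": joint speeds; "tau": joint torques, N m; "tool_pos": TCP position; "tcp_rot": TCP orientation; "contact_force": force on the tool from outside, world axes, zero at the start; "moment": the same for the moment, N m; "gripper_width": finger opening in m.
Only numpy, scipy, OpenCV 4.12 (cv2) and the standard library are available. Lean on these libraries where they do the work, as an engineer would, in place of code of your own. Each camera call takes 0.05 s, during which the arm holds its last target. There are 200 camera calls.

## Task

The takings in the blue coin box of the laundry room have been counted. Push its coin tray in with your fingertips, without lifting it, until it is fully home against the back stop, then push the blue door completely shut. The yellow box is still being counted: leave its tray and door as they are, and do not disturb anything else on the bench.

Things in the scene. Friction and masses are not known exactly. Their poses are not given: they have to be found in the camera images.
- blue_box: fixed coin box, white walls, blue roof, 142 wide (y) x 156 deep (x) x 85 high. Origin: on the table, middle of its open front; +x into the box, +y to the hinge side, z up. Side walls 8 thick, inside width 126; roof only from x = 35 to 156; back stop at x = 148. Its 6 thick steel floor runs on in front as an open sill to x = -90. The box to close.
- blue_tray: loose grey open coin tray with coins, 135 deep (x) x 118 wide (y) x 60 high, about 0.45 kg, slides on the box's floor (rim 66 above the table). Origin: centre of its underside; axes as the box's, its plain front face at its x = -67.5. Starts partly out on the sill, its rear between the side walls. Against the back stop its origin is at x = 80.5 in the box's frame.
- blue_door (a joint): angle (rad) of the blue door: 0 shut, grows as it swings out towards the robot, 1.57 straight out, limit 2.3; stays where left, moves under about 1 N. Panel 142 wide, 8 thick, from 10 to 83 above the table; steel knob (16 across, 16 long) on its outer face, 122 from the hinge, 43 above the table. Shut, it fills the box's x = -8 to 0.
- blue_door_hinge (a point): point on the vertical hinge line of the blue door (mid-thickness), at the box's x = -4, y = +71, 46.5 above the table; turns with the door: its -y runs along the panel to the free edge, its -x out of the outer face
- blue_door_edge (a point): middle of the free edge of the blue door, 142 from the hinge line
- yellow_box: fixed coin box, white walls, yellow roof, 142 wide (y) x 156 deep (x) x 85 high. Origin: on the table, middle of its open front; +x into the box, +y to the hinge side, z up. Side walls 8 thick, inside width 126; roof only from x = 35 to 156; back stop at x = 148. Its 6 thick steel floor runs on in front as an open sill to x = -90. Not to be touched.
- yellow_tray: loose grey open coin tray with coins, 135 deep (x) x 118 wide (y) x 60 high, about 0.45 kg, slides on the box's floor (rim 66 above the table). Origin: centre of its underside; axes as the box's, its plain front face at its x = -67.5. Starts partly out on the sill, its rear between the side walls. Against the back stop its origin is at x = 80.5 in the box's frame.
- yellow_door (a joint): angle (rad) of the yellow door: 0 shut, grows as it swings out towards the robot, 1.57 straight out, limit 2.3; stays where left, moves under about 1 N. Panel 142 wide, 8 thick, from 10 to 83 above the table; steel knob (16 across, 16 long) on its outer face, 122 from the hinge, 43 above the table. Shut, it fills the box's x = -8 to 0.
- yellow_door_hinge (a point): point on the vertical hinge line of the yellow door (mid-thickness), at the box's x = -4, y = +71, 46.5 above the table; turns with the door: its -y runs along the panel to the free edge, its -x out of the outer face
- yellow_door_edge (a point): middle of the free edge of the yellow door, 142 from the hinge line
- detergent: orange detergent bottle, 80 across, 210 high, stands right of the boxes; origin at centre of underside
- softener: green softener bottle, 68 across, 180 high, stands left of the boxes; origin at centre of underside
- cup: empty red plastic cup, 72 across at the rim, 75 high, at the front right; origin at centre of underside
- coin_roll: white paper coin roll standing on end, 26 across, 65 high, front right; origin at centre of underside
- brush: lint brush with blue handle lying front left, its x along it towards the bristles; origin on its underside
- stain_jar: amber glass jar, 60 across, 85 high, at the left; origin at centre of underside
Not all that is in view belongs to the job. Leave any purple look-alike of the blue_tray alone.

How it is judged:
On the way, in this order (a step that is already met when the one before it is completed fails the run):
1. the blue tray is home against the back stop (within 8 mm) with the door still open (x of blue_tray in the frame of blue_box between 0.0725 and 0.09 m and z of blue_tray in the frame of blue_box below 0.012 m and horizontal distance between blue_tray and blue_box below 0.09 m and value of joint blue_door above 0.3 rad), for 0.2 s.
2. the blue door is shut (within 0.06 rad) (value of joint blue_door below 0.06 rad), for 0.2 s.
At the end, for the whole second after the job is handed in: The blue tray lies flat on its box's floor within 8 mm of the back stop and at rest, the blue door is shut to within 0.06 rad (about 8 mm at its free edge), and the yellow tray and door are where they were (15 mm and 25 mm) (x of blue_tray in the frame of blue_box between 0.0725 and 0.09 m and z of blue_tray in the frame of blue_box below 0.012 m and horizontal distance between blue_tray and blue_box below 0.09 m and value of joint blue_door below 0.06 rad and linear speed of blue_tray below 0.01 m/s and angle between blue_tray's own z axis and vertical below 0.05 rad and distance of yellow_tray from where it was at the start of the episode below 0.015 m and distance of yellow_door_edge from where it was at the start of the episode below 0.025 m); the robot touches nothing.
It fails at once if the blue tray is lifted or tipped instead of pushed (z of blue_tray in the frame of blue_box above 0.02 m or angle between blue_tray's own z axis and vertical above 0.15 rad).
It fails at once if the yellow box's tray or door is moved (distance of yellow_tray from where it was at the start of the episode above 0.015 m or distance of yellow_door_edge from where it was at the start of the episode above 0.025 m).
It fails at once if a bystander on the bench is shoved, lifted or knocked over (distance of any of detergent, softener, cup, coin_roll, brush, stain_jar from where it was at the start of the episode above 0.025 m).
It also fails if it takes over 54 s, if anything falls off the work surface, if the arm or the gripper's body presses on something with over 40 N, if the wrist force passes 120 N, or if a joint passes its speed limit or range.

## Working session

There is one attempt and no reset: what is moved stays moved. The work goes in short steps, each a Python script; the robot and the scene stay as the last script left them, time stands still between calls to the robot, and variables do not carry over. Pictures are saved under pics/ and viewed, about 8 in all and at most 12, crops included, and the job is handed in when it is done.

```bash
ls; mkdir -p pics; cat > h.py <<'E'
import numpy as np, cv2
from scipy.spatial.transform import Rotation as R
from cell import manip, inverse_kinematics, cams, order
def cloud(c):
    K=np.array(c["intrinsics"]); z=c["z_map"]; v,u=np.mgrid[:z.shape[0],:z.shape[1]]
    P=np.stack([(u-K[0,2])/K[0,0]*z,(v-K[1,2])/K[1,1]*z,z],-1)
    o=np.array(c["orientation"]); M=o if o.shape==(3,3) else R.from_rotvec(o).as_matrix()
    return P@M.T+np.array(c["position"])
E
python3 - <<'E'
from h import *
s=manip.state(); print(s)
for n in("scene","top"):
    c=cams.capture(n); print(n,c["position"],c["orientation"],c["intrinsics"])
    cv2.imwrite(f"pics/{n}0.png",c["image"]); np.savez(f"{n}0.npz",**c)
E
```

```text
pics
{'clock': 0.0, 'joint_pos': array([-1.29890592e+00,  2.64759490e-01,  1.60532328e+00, -1.30864024e-06,
        1.27369616e+00, -3.69619804e-02]), 'joint_velocities': array([-0.00047249, -0.00026643, -0.00122495, -0.00249821, -0.00025294,
        0.00042856]), 'tau': array([ 2.40827630e-04, -5.02115500e+01, -3.56873560e+01,  7.30209332e-02,
        2.93785078e-02, -2.05830770e-04]), 'tool_pos': array([ 0.20494999, -0.6424119 ,  0.23741112]), 'tcp_rot': array([ 2.05555552,  0.32227987, -2.05609119]), 'contact_force': array([ 0.31181107, -1.49589498, -1.11615052]), 'moment': array([-0.0182195 ,  0.06234676,  0.02504709]), 'gripper_width': 0.08825638746153987}
scene [1.36350843 0.22278495 1.24259227] [-1.69725727 -2.015992    0.66702917] [[447.62437986   0.         317.27564984]
 [  0.         447.62437986 200.71958483]
 [  0.           0.           1.        ]]
top [0.31475096 0.07654916 1.29449824] [-2.14837274  2.18436119 -0.13719607] [[425.15839959   0.         317.90119686]
 [  0.         425.15839959 196.83851326]
 [  0.           0.           1.        ]]
```

View pics/scene0.png

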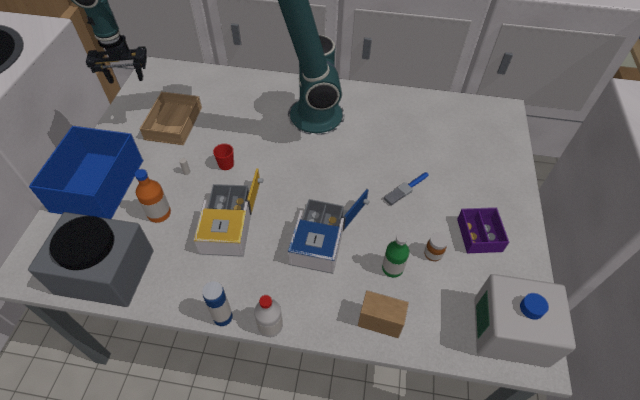

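View pics/top0.png

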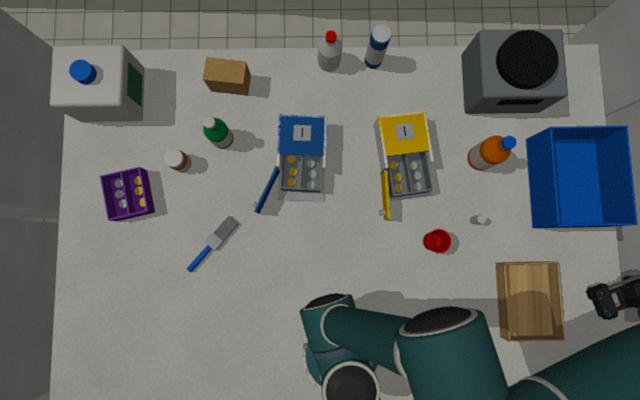

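Top view: the blue box roof is at (302,133), its grey tray at (302,172) and its open blue door from (278,170) to (258,210). Possible mix-ups are the yellow box's tray (410,177), the purple tray (128,193) and the blue bin (582,177). I choose the tray at (302,172), under the blue roof. Next I measure poses from both views.

```bash
cat > meas.py <<'E'
from h import *
def rect(p):
    (c,s,a)=cv2.minAreaRect((p[:,:2]*1000).astype(np.float32)); return np.round(c,1),np.round(s,1),round(a,2)
def analyse(c,n):
    P=cloud(c); hsv=cv2.cvtColor(c["image"],cv2.COLOR_BGR2HSV); H,S,V=hsv[...,0],hsv[...,1],hsv[...,2]
    reg=(P[...,0]>.4)&(P[...,0]<.85)&(c["z_map"]>0)
    yb=(P[...,1]>-.02)&(P[...,1]<.26)
    blue=(H>100)&(H<125)&(S>120)&reg&yb&(P[...,2]>.02)&(P[...,2]<.12)
    k,l,st,ce=cv2.connectedComponentsWithStats(blue.astype(np.uint8))
    for i in range(1,k):
        if st[i,4]<40: continue
        p=P[l==i]; print(n,"blue",st[i,4],ce[i].round(),"z",np.percentile(p[:,2],[5,50,95]).round(4),*rect(p))
    # slices
    for lo,hi,nm in((.078,.095,"top"),(.058,.074,"rim")):
        m=reg&yb&(P[...,2]>lo)&(P[...,2]<hi)&((S<70)if nm=="rim" else True)
        print(n,nm,m.sum(),P[m].min(0).round(3),P[m].max(0).round(3),np.median(P[m],0).round(4))
    return P,hsv
if __name__=="__main__":
    for n in("scene","top"):
        c=dict(np.load(n+"0.npz")); P,hsv=analyse(c,n)
        t=P[300,:,2] if n=="top" else P[100,380:,2]; print("table z",np.median(t))
    im=cv2.resize(c["image"][95:225,230:450],None,fx=3.6,fy=3.6,interpolation=cv2.INTER_CUBIC); cv2.imwrite("pics/crop.png",im)
    for u,v in((302,133),(278,150),(302,165),(302,195),(280,195),(323,160),(325,200),(302,190),(260,208),(277,170),(268,190)): print(u,v,P[v,u].round(4))
E
python3 meas.py
```

```text
scene blue 244 [355. 208.] z [0.0271 0.0661 0.0867] [480.1 215. ] [  9.4 133.7] 64.1
scene blue 1008 [315. 238.] z [0.0818 0.0858 0.0898] [639.2 104.8] [127.8 120.2] 87.13
scene top 1775 [0.416 0.034 0.078] [0.704 0.247 0.095] [0.6382 0.1127 0.0859]
scene rim 309 [0.419 0.034 0.058] [0.703 0.247 0.074] [0.5479 0.1121 0.0652]
table z 0.0009793124138102183
top blue 1422 [301. 136.] z [0.0811 0.085  0.0888] [638.7 109.4] [130.9 117.5] 87.5
top blue 219 [267. 190.] z [0.0269 0.067  0.0852] [480.5 212.9] [  5.4 138.3] 63.97
top top 2194 [0.418 0.035 0.078] [0.705 0.246 0.094] [0.6337 0.1123 0.0851]
top rim 198 [0.417 0.043 0.058] [0.584 0.243 0.074] [0.5154 0.1157 0.0656]
table z 0.00018525005937297667
302 133 [0.6436 0.1058 0.0856]
278 150 [0.5943 0.1761 0.0847]
302 165 [0.5632 0.1089 0.012 ]
302 195 [0.4718 0.1103 0.0025]
280 195 [0.472  0.1771 0.0092]
323 160 [0.563  0.0461 0.0839]
325 200 [0.4554 0.0402 0.0011]
302 190 [0.4831 0.1094 0.033 ]
260 208 [0.4309 0.2346 0.0353]
277 170 [0.5406 0.1817 0.0572]
268 190 [0.4836 0.21   0.0419]
```

View pics/crop.png

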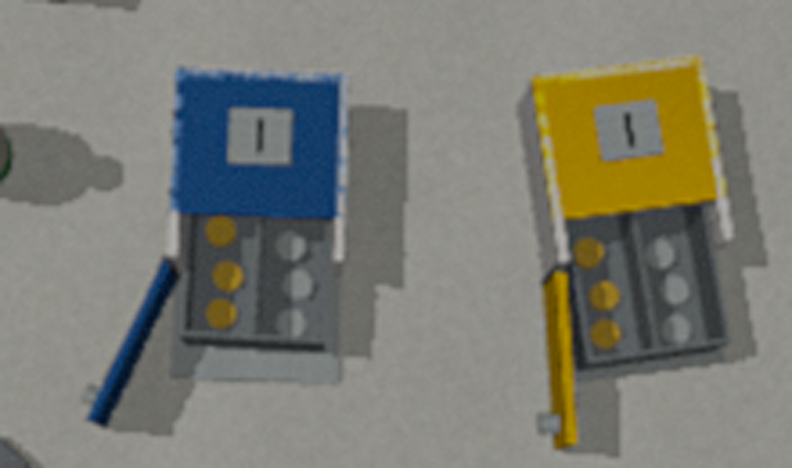

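The crop confirms the choice: the grey tray under the blue roof sits partly out on the sill, and the blue door is open about 2 rad with its knob on the left, outer face. Next I fit precise frames from both views and find the bystanders.

```bash
cat > fit.py <<'E'
from meas import *
def door_top(P,hsv,pre=None):
    return (hsv[...,0]>100)&(hsv[...,0]<125)&(hsv[...,1]>120)
def fit(n):
    c=dict(np.load(n)); P=cloud(c); hsv=cv2.cvtColor(c["image"],cv2.COLOR_BGR2HSV)
    reg=(c["z_map"]>0)&(P[...,1]>.02)&(P[...,1]<.26)&(P[...,0]>.4)&(P[...,0]<.74)
    m=(reg&(P[...,2]>.077)&(P[...,2]<.095)).astype(np.uint8)
    m[(P[...,1]>.185)|(P[...,0]<.545)]=0
    print(n,"footprint",m.sum(),*rect(P[m>0]))
    bl=reg&door_top(P,hsv)&(P[...,2]>.02)&(P[...,0]<.55)
    p=P[bl&(P[...,2]>.075)]; print(" door top",len(p),*rect(p), cv2.fitLine((p[:,:2]).astype(np.float32),cv2.DIST_HUBER,0,.001,.001).ravel().round(4))
    p=P[reg&(P[...,2]>.059)&(P[...,2]<.073)&(hsv[...,1]<90)&(P[...,0]<.52)&(P[...,1]<.17)&(P[...,1]>.05)]
    if len(p)>5: print(" front rim",len(p),p.min(0).round(4),p.max(0).round(4),np.median(p,0).round(4),np.polyfit(p[:,1],p[:,0],1).round(4))
    p=P[(P[...,2]>.015)&(P[...,2]<.06)&(P[...,0]>.28)&(P[...,0]<.56)&(P[...,1]>.22)&(P[...,1]<.45)&~(P[...,1]<.25)]
    print(" left low",len(p),p.min(0).round(3) if len(p) else "",p.max(0).round(3) if len(p) else "")
    p=P[(P[...,2]>.1)&(P[...,2]<.25)&(P[...,0]>.5)&(P[...,0]<.75)&(P[...,1]>.2)&(P[...,1]<.4)]
    print(" softener",p.min(0).round(3),p.max(0).round(3))
fit("scene0.npz"); fit("top0.npz")
E
python3 fit.py
```

```text
scene0.npz footprint 1676 [622.8 108.7] [143.6 161.4] 86.9
 door top 87 [478.7 215.6] [  8.6 130.7] 63.71 [ 0.8972 -0.4416  0.4693  0.2211]
 front rim 100 [0.4767 0.0535 0.0593] [0.5191 0.1699 0.0721] [0.4848 0.1053 0.0646] [-0.0468  0.4929]
 left low 323 [0.281 0.25  0.015] [0.451 0.434 0.057]
 softener [0.628 0.322 0.1  ] [0.689 0.388 0.186]
top0.npz footprint 2054 [622.4 109.5] [143.3 160.8] 87.21
 door top 92 [480.3 213.2] [  5.3 137.7] 64.02 [ 0.8968 -0.4424  0.4812  0.2121]
 front rim 90 [0.4807 0.0553 0.0591] [0.5193 0.17   0.0715] [0.4855 0.1069 0.0656] [-0.0163  0.4922]
 left low 487 [0.281 0.25  0.015] [0.451 0.436 0.051]
 softener [0.62  0.322 0.1  ] [0.687 0.387 0.185]
```

```bash
cat >> h.py <<'E'
YAW=np.radians(-2.95); O=np.array([.5447,.1132]); 
def rotz(a): return np.array([[np.cos(a),-np.sin(a)],[np.sin(a),np.cos(a)]])
def W(x,y,z): return np.array([*(O+rotz(YAW)@[x,y]),z])          # box -> world
def tool(a,s=1):   # tool down, jaws along the y axis of a frame yawed by a
    y=s*np.array([-np.sin(a),np.cos(a),0]); x=np.array([0,0,-1.]); return R.from_matrix(np.stack([x,y,np.cross(x,y)],1)).as_rotvec()
def B(p): return np.append(rotz(-YAW)@(np.array(p[:2])-O),p[2])
def st(t):
    s=manip.state(); print(t,"clk %.2f"%s["clock"],"box",B(s["tool_pos"]).round(4),"F",s["contact_force"].round(1),"w %.3f"%s["gripper_width"]); return s
E
python3 - <<'E'
from h import *
p=W(-.107,0,.30)
for s in(1,-1): print(s,p,inverse_kinematics(p,tool(YAW,s)),inverse_kinematics(W(-.05,0,.035),tool(YAW,s)))
# door poses
H=W(-.004,.071,.035)
for s in (1,-1):
  for th in (1.976,1.,0): 
    a=YAW-th; q=H+np.append(rotz(a)@[-.04,-.08],0); print(s,th,q.round(3),inverse_kinematics(q,tool(a,s)))
E
```

```text
1 [0.43784179 0.1187067  0.3       ] [ 2.09837436e-01 -2.00130556e-01  1.96993198e+00 -4.44089210e-16
  1.37179123e+00 -1.30947168e+00] [ 1.80837350e-01  1.73759077e-01  2.13225491e+00 -4.44089210e-16
  8.35578667e-01 -1.33847176e+00]
-1 [0.43784179 0.1187067  0.3       ] [ 2.09837436e-01 -2.00130556e-01  1.96993198e+00 -4.44089210e-16
  1.37179123e+00  1.83212098e+00] [ 1.80837350e-01  1.73759077e-01  2.13225491e+00 -8.88178420e-16
  8.35578667e-01  1.80312089e+00]
1 1.976 [0.49  0.255 0.035] [ 4.35403539e-01  2.48735941e-01  2.03823575e+00 -4.44089210e-16
  8.54620964e-01  8.92094425e-01]
1 1.0 [0.455 0.179 0.035] [ 3.24477246e-01  1.40881656e-01  2.17144443e+00 -4.44089210e-16
  8.29266571e-01 -1.94831868e-01]
1 0 [0.5   0.106 0.035] [ 1.60998761e-01  1.79518374e-01  2.12525966e+00 -4.44089210e-16
  8.36814623e-01 -1.35831035e+00]
-1 1.976 [0.49  0.255 0.035] [ 4.35403539e-01  2.48735941e-01  2.03823575e+00 -4.44089210e-16
  8.54620964e-01 -2.24949823e+00]
-1 1.0 [0.455 0.179 0.035] None
-1 0 [0.5   0.106 0.035] [ 1.60998761e-01  1.79518374e-01  2.12525966e+00 -8.88178420e-16
  8.36814623e-01  1.78328230e+00]
```

```bash
python3 - <<'E'
from h import *
rv=tool(YAW)
s=manip.state()
manip.move_linear([*s["tool_pos"][:2],.31],.2)
manip.move_pose(W(-.107,0,.30),rv); manip.set_gripper(.06)
manip.move_linear(W(-.107,0,.035),.15); st("down")
f0=manip.state()["contact_force"]
for x in np.arange(-.095,-.05,.005):
    manip.move_linear(W(x,0,.035),.05); s=st("x%.3f"%x)
    if abs((s["contact_force"]-f0)[0])>1: break
E
```

```text
down clk 5.91 box [-0.1063  0.0002  0.0357] F [ 0.3 -0.2 -0.3] w 0.060
x-0.095 clk 6.30 box [-0.0943  0.0001  0.0353] F [-0.4 -0.1  0. ] w 0.060
x-0.090 clk 6.55 box [-0.0897  0.      0.035 ] F [-0.3  0.  -0.8] w 0.060
x-0.085 clk 6.80 box [-0.0846  0.      0.0351] F [-1.  -0.7  0.1] w 0.060
```

```bash
python3 - <<'E'
from h import *
for x in (-.075,-.07,-.065,-.055,-.03,-.015,-.008):
    manip.move_linear(W(x,0,.035),.05); s=st("x%.3f"%x)
for x in np.arange(-.005,.013,.003):
    manip.move_linear(W(x,0,.035),.03); s=st("x%.3f"%x)
    if -s["contact_force"][0]>15: break
c=cams.capture("top"); np.savez("top1.npz",**c)
cv2.imwrite("pics/top1.png",cv2.resize(c["image"][95:225,230:370],None,fx=4,fy=4,interpolation=cv2.INTER_CUBIC)); c=cams.capture("scene"); np.savez("scene1.npz",**c)
E
```

```text
x-0.075 clk 7.15 box [-0.0745  0.      0.0351] F [-0.3  0.7 -0.7] w 0.060
x-0.070 clk 7.40 box [-0.0698 -0.      0.035 ] F [-0.1 -0.3 -0.4] w 0.060
x-0.065 clk 7.65 box [-0.0646  0.      0.035 ] F [-0.7  0.2 -0.7] w 0.060
x-0.055 clk 8.00 box [-0.0541  0.0001  0.0352] F [0.2 1.2 0.1] w 0.060
x-0.030 clk 8.65 box [-0.0291  0.      0.0352] F [-0.2 -0.5 -0.5] w 0.060
x-0.015 clk 9.10 box [-0.0141  0.0001  0.0352] F [ 0.1 -0.3  0.4] w 0.060
x-0.008 clk 9.39 box [-0.0073  0.      0.0351] F [-0.4  0.3 -0.3] w 0.060
x-0.005 clk 9.64 box [-0.0049 -0.      0.035 ] F [-0.1 -0.7 -0.6] w 0.060
x-0.002 clk 9.89 box [-0.0018  0.      0.0349] F [-1.4  0.2 -0.9] w 0.060
x0.001 clk 10.14 box [0.0014 0.     0.035 ] F [-0.4 -0.2 -0.2] w 0.060
x0.004 clk 10.39 box [ 0.0033 -0.0002  0.0348] F [-5.3 -0.1  2.2] w 0.060
x0.007 clk 10.64 box [ 0.0032 -0.0002  0.0345] F [-13.7   0.3   8.8] w 0.060
x0.010 clk 10.89 box [ 0.0032 -0.0002  0.0341] F [-21.9   2.2  16. ] w 0.060
```

```bash
python3 - <<'E'
from h import *
manip.move_linear(W(-.06,0,.035),.12)
manip.move_linear(W(-.06,0,.20),.2); manip.set_gripper(0.0)
H=W(-.004,.071,0); a=YAW-1.976
manip.move_pose(H+np.append(rotz(a)@[-.045,-.08],.20),tool(a)); st("above door")
for n in("top","scene"):
    c=cams.capture(n); np.savez(n+"1.npz",**c)
    if n=="scene":
        cv2.imwrite("pics/s1.png",cv2.resize(c["image"][150:290,240:440],None,fx=4,fy=4,interpolation=cv2.INTER_CUBIC))
    P=cloud(c); hsv=cv2.cvtColor(c["image"],cv2.COLOR_BGR2HSV)
    q=P.copy(); d=P[...,:2]-O; q[...,:2]=d@rotz(YAW)
    m=(abs(q[...,1])<.045)&(q[...,0]>-.06)&(q[...,0]<.033)&(q[...,2]>.058)&(q[...,2]<.073)&(hsv[...,1]<90)
    print(n,"front rim box-x",np.percentile(q[m][:,0],[0,10,50,90]).round(4) if m.any() else None,m.sum())
E
```

```text
above door clk 15.57 box [-0.0598  0.1437  0.2   ] F [-0.4  0.2  0.1] w 0.000
top front rim box-x [0.0135 0.0139 0.0156 0.018 ] 61
scene front rim box-x [0.0098 0.0123 0.0155 0.0175] 68
```

View pics/s1.png

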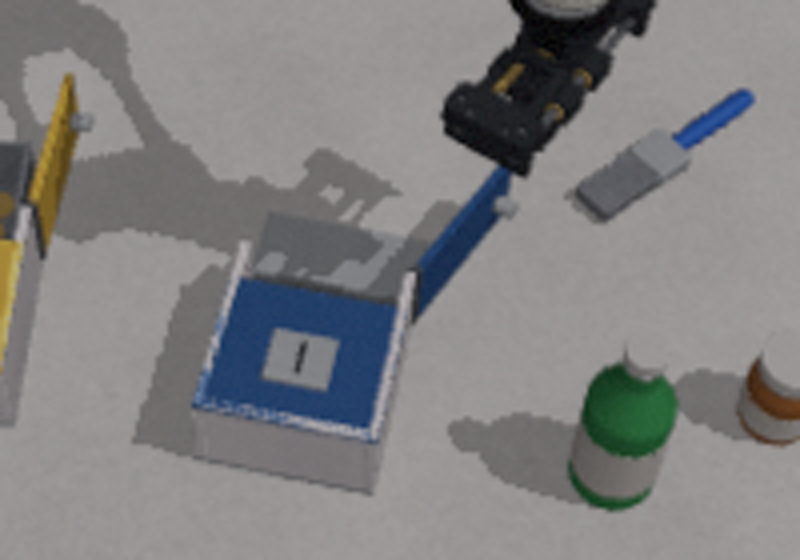

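The tray is home: its front rim is at box x ≈ 13.5 mm (13 expected), and the door (crop (460,240)) is still open. The gripper is above the door's outer side, clear of the brush at (630,180) and the softener at (625,450). Now I close the door.

```bash
python3 - <<'E'
from h import *
H=W(-.004,.071,0)
def go(th,off,z=.035,rate=.07):
    a=YAW-th; manip.move_linear(H+np.append(rotz(a)@[-off,-.08],z),rate,rot=tool(a))
go(1.976,.045,rate=.15); st("down")
go(1.976,.02); 
for th in np.linspace(1.976,.15,13): 
    go(th,.013); s=st("th%.2f"%th)
    if np.linalg.norm(s["contact_force"])>15: raise SystemExit("force")
for th,off in((.08,.013),(.03,.013),(0,.013),(0,.011),(0,.009),(0,.007),(0,.005),(0,.003)):
    go(th,off,rate=.04); s=st("th%.2f off%.3f"%(th,off))
    if s["contact_force"][0]<-8: break
E
```

```text
down clk 16.93 box [-0.0589  0.1443  0.036 ] F [-0.2 -0.7  0.1] w 0.000
th1.98 clk 17.68 box [-0.0726  0.1142  0.0349] F [0.2 0.9 0.3] w 0.000
th1.82 clk 18.01 box [-0.0782  0.1037  0.035 ] F [0.2 0.6 0.1] w 0.000
th1.67 clk 18.33 box [-0.082   0.0923  0.0351] F [0.1 0.5 1.1] w 0.000
th1.52 clk 18.66 box [-0.0842  0.0802  0.0351] F [0.8 1.9 0.6] w 0.001
th1.37 clk 18.98 box [-0.0846  0.068   0.0351] F [0.5 0.3 0.7] w 0.001
th1.22 clk 19.31 box [-0.0833  0.0557  0.0351] F [-0.7  0.6  1.2] w 0.000
th1.06 clk 19.63 box [-0.0801  0.0439  0.0351] F [ 0.  -0.3  0.9] w 0.001
th0.91 clk 19.96 box [-0.0751  0.0326  0.0351] F [-0.4  0.6  0.9] w 0.000
th0.76 clk 20.28 box [-0.0685  0.0222  0.035 ] F [-0.3  0.4 -0.1] w 0.000
th0.61 clk 20.61 box [-0.0604  0.013   0.035 ] F [ 0.2 -1.4  0.9] w 0.001
th0.45 clk 20.93 box [-0.051   0.0051  0.035 ] F [0.5 0.4 0.6] w 0.001
th0.30 clk 21.26 box [-0.0405 -0.0012  0.035 ] F [-0.7 -0.3 -0.2] w 0.000
th0.15 clk 21.58 box [-0.0292 -0.0059  0.0349] F [0.6 0.3 0.3] w 0.000
th0.08 off0.013 clk 21.88 box [-0.0238 -0.0075  0.0349] F [-0.3  0.3  0.2] w 0.000
th0.03 off0.013 clk 22.12 box [-0.0196 -0.0085  0.035 ] F [-0.2 -0.1 -0.4] w 0.000
th0.00 off0.013 clk 22.38 box [-0.0177 -0.0089  0.0348] F [-1.7  1.1 -0.6] w 0.000
th0.00 off0.011 clk 22.62 box [-0.0178 -0.009   0.0346] F [-8.8  0.9  5.9] w 0.001
```

```bash
python3 - <<'E'
from h import *
manip.move_linear(W(-.06,-.009,.035),.1); manip.move_linear(W(-.06,-.009,.30),.2)
s=manip.state(); manip.set_joints(s["joint_pos"]+np.array([0.9,0,0,0,0,0])); st("away")
for n in("top","scene"):
    c=cams.capture(n); np.savez(n+"2.npz",**c); P=cloud(c); hsv=cv2.cvtColor(c["image"],cv2.COLOR_BGR2HSV)
    q=P.copy(); q[...,:2]=(P[...,:2]-O)@rotz(YAW)
    m=(q[...,0]>-.05)&(q[...,0]<.025)&(abs(q[...,1])<.09)&(q[...,2]>.076)&(q[...,2]<.092)&(hsv[...,0]>95)&(hsv[...,0]<125)&(hsv[...,1]>100)
    p=q[m]; print(n,"door top",m.sum(),np.median(p,0).round(4),p.min(0).round(4),p.max(0).round(4),"angle",-np.polyfit(p[:,1],p[:,0],1)[0] if len(p)>5 else None)
    r=dict(np.load(n+"0.npz")); d=cv2.absdiff(r["image"],c["image"]).max(2)
    if n=="scene": cv2.imwrite("pics/s2.png",cv2.resize(c["image"][100:300,140:460],None,fx=2.5,fy=2.5,interpolation=cv2.INTER_CUBIC))
    else: cv2.imwrite("pics/t2.png",c["image"])
E
```

```text
away clk 26.28 box [-0.344   0.3146  0.2984] F [-0.8 -0.4  0.1] w 0.000
top door top 146 [-0.0034 -0.0031  0.0828] [-0.0079 -0.0701  0.0763] [0.0019 0.0695 0.0884] angle 0.003478343741934568
scene door top 108 [-0.0021  0.0011  0.0825] [-0.0076 -0.0687  0.0761] [0.0016 0.0671 0.0895] angle 0.0025985051035176095
```

View pics/s2.png

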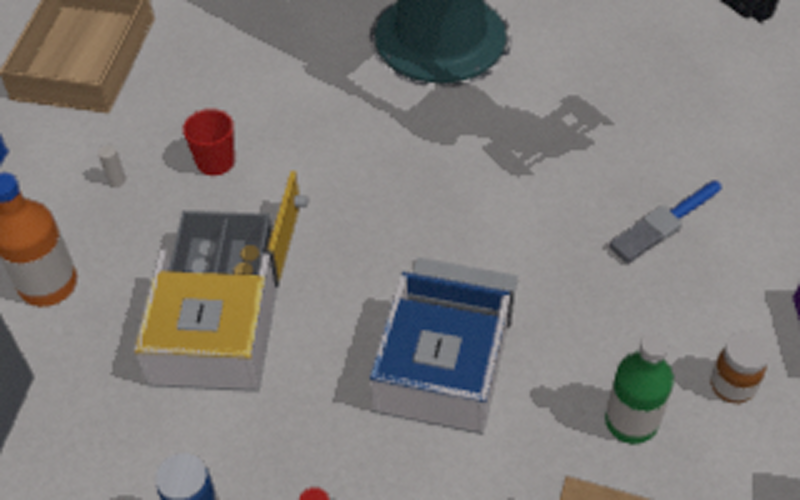

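View pics/t2.png

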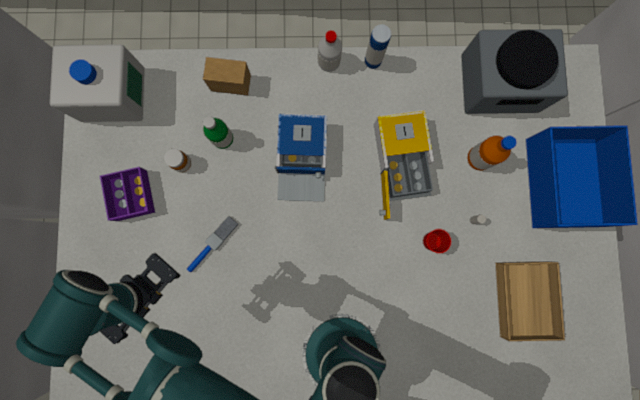

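Both views show the blue door shut across the front (top view (302,170), knob at (318,176)). The yellow box (404,150) and all bystanders are where they started, and the arm is clear.

```bash
python3 -c "
from h import *
order.close_job()"
```

```text
the job is handed in; nothing more can be done
```

The blue coin tray is home against its back stop and the blue door is shut. I handed the job in with the robot clock at about 26 s of the 54 s allowed; no verdict is reported.

- **Tray:** I pushed it in with both fingertips until it met the back stop, at about 22 N in the direction of the push. In both views its front rim then read about 13.5 mm inside the box front, against 13 mm expected, with the door still open. I did not re-measure the tray after shutting the door.
- **Door:** I swept it shut from its outer face with the closed fingers. Both camera views then put it at about 0.003 rad, well within the 0.06 rad limit.
- **Everything else:** The yellow tray, yellow door and bystanders look unchanged in the before and after pictures, but I compared those by eye and did not measure them. The arm was clear of everything.
- **Disagreements:** None that mattered. The early contact check stopped once on sensor noise, and the first slope fit of the tray's rim was polluted by its side rims, so I did not use it.

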